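Assemble a small kitchen mixer and hold its paddle pressed home

TASK

Get the small mixer ready: nest the loose blue bowl inside the steel bowl of the mixer, its open centre tube over the black drive column, and let it sit flat on the bottom. Then take the stirring paddle by its red grip, turn it until the cross-shaped stem meshes with the cross slot in the top of the column, slide it fully home and press it so that the sprung column goes down to its stop or nearly so. Finish while still holding the red grip and pressing the paddle down (do not let go), and leave the jam jar, the spice jar and the white mug where they are.

Things in the scene. Friction and masses are not known exactly. Their poses are not given: they have to be found in the camera images.
- mixer: Mixer, fixed to the worktop: round white motor base, 194 mm across and 45 mm high, with a black dial on its front (its -x side), carrying an open steel bowl (inside 144 mm across at the floor, 164 mm at the rim; rim 105 mm above the worktop). Origin: centre of the underside, z up.
- seat (a point): Centre of the floor inside the steel bowl, 50 mm above the worktop; the blue bowl's underside comes to rest here, with its origin on this point. x, y, z axes as the mixer's.
- slot (a point): Centre of the top face of the drive column: black upright cylinder, 34 mm across, in the middle of the steel bowl, top 120 mm above the worktop when up. Between four white corner blocks lies a cross slot: two crossing slots along this point's x and y, 7.5 mm wide, 27 mm from end to end, 18 mm deep. z up; it moves and turns with the column.
- drive (a joint): Angle of the column about the vertical axis relative to the mixer, rad, counterclockwise from above positive; at 0 the slots lie along the mixer's x and y. It turns only against stiff friction, about 0.5 N m, and stays where it is.
- column (a joint): How far the column is pushed down against its spring: 0 up, 0.008 m at the stop. Starts to move at about 2 N, about 9.5 N at the stop; it springs back when let go.
- bowl: Loose blue plastic bowl, 160 g: underside 124 mm across, rim 148 mm across and 62 mm high, wall 4 mm, floor 5 mm, round open tube through its centre (outside 48 mm, bore 40 mm across, top 66 mm high, so 4 mm above the rim). Pick it by this tube from above. Origin: centre of the underside, z up. It stands upright, either left or right of the mixer.
- tube_top (a point): Centre of the blue bowl's tube at its top edge, 66 mm above the underside.
- paddle: Loose stirring paddle, 120 g, standing upright on four white vanes (reaching 48 mm from its axis, on the diagonals of its x and y). Origin: on the axis at the vanes' feet, z up. On top a red grip, below it a white hub 26 mm across whose underside is 44 mm above the feet; the arms leave the hub up to 61 mm above the feet. Under the hub the steel stem. It stands left or right of the mixer.
- tip (a point): Lower end of the paddle's stem, on the axis, 28 mm above the feet. Stem: a cross of two fins along the paddle's x and y, 22 mm from end to end, 5.5 mm thick, 16 mm long, lower edges rounded. It fits the slot in four positions a quarter turn apart. Home: hub's underside rests on the column's top, this point 16 mm below it.
- grip (a point): Point on the axis in the paddle's red grip, 88 mm above the feet, axes as the paddle's. The grip is 30 mm along x, 16 mm along y, from 64 to 110 mm above the feet: pinch it across y.
- jam_jar: Bystander: jam jar, 68 mm across, 84 mm high, behind the mixer. Origin at the underside.
- spice_a: Bystander: spice jar with a red lid, 45 mm across, 106 mm high, behind the mixer. Origin at the underside.
- mug_a: Bystander: white mug, 78 x 110 x 97 mm, at the right. Origin at the underside.
Not all that is in view belongs to the job. What is shaped like the paddle but purple is not meant.

How it is judged:
By the outcome, as a careful person would: the job done as asked, in the order asked, and still so for the second after the job is handed in, while the arm keeps its last pose, push and grip.
It also fails if it takes over 69 s, if anything falls off the work surface, if the arm or the gripper's body presses on something with over 40 N, if the wrist force passes 120 N, or if a joint passes its speed limit or range.

ROBOT

A 6-joint arm with a two-finger parallel gripper is mounted at the origin on a cart in front of the work surface, level with it; the furniture and walls round the work are solid. World frame = base frame: x ahead of the robot, y to its left, z up, the work surface at z = 0. Lengths are in m, angles in degrees, forces in N, time in s.
With the tool pointing down it reaches from about 0.4 to 0.825 m from the base axis. Payload 7 kg.
Tool frame: the origin (TCP) lies on the centre line of the jaws, within the pads' length; the fingertips stand 19 mm ahead of it and the grasp point (between the pads) is the TCP; z points along the fingers, y is the line along which they close (so a half turn about z gives the same grasp; the last joint's range is limited). The gripper opens to 88 mm and grips with 3 to 60 N. Pads are 19 mm wide; open, the fingers measure 130 mm over their backs; the gripper's body (78 mm by 193 mm) begins 47 mm behind the grasp point.
Start: joints at [-57.577, 20.546, 0.682, 0, -70.136, -16.507], TCP at [0.185, -0.649, 0.246] pointing down, gripper open.
Joint ranges: [-176.03, 176.03], [-82.01, 121.73], [-58.28, 71.71], [-173.87, 95.51], [-174.79, -0.11], [-173.66, 173.66]. Speed limits (degrees/s): [136.94, 136.94, 172.46, 180, 180, 180].

INTERFACE

Orientations are given as [roll, pitch, yaw] about the fixed x, y, z axes, in that order (R = Rz(yaw) Ry(pitch) Rx(roll)).
In Python, from plant import get_state, capture, close_job gives the robot as it stands.
- The arm moves only by the tool apply_moves, never from a script. Its argument "targets" is a list of rows, each a list of 7 numbers: the opening, from 0 (shut) to 1 (fully open), then the shift along the tool's x, y, z normalised to -1 to 1, where 1 is 1000 mm, then the turn, a rotation vector about the tool's x, y, z normalised to -1 to 1, where 1 is 90 degrees. In form: [[claw, tx, ty, tz, ax, ay, az], ...]. A call has 1 to 20 rows; each row shifts and turns the commanded pose from where the row before left it, along the tool's axes as they then stand; what a row does not reach is not made up. A row lasts 1/12 s, in which the tool goes at most 41.7 mm and 7.16 degrees, less where a joint would pass 70% of its speed; a pose out of reach is approached as far as the arm can. A call with a number of a shift or a turn outside -1 to 1 is refused whole. A call with a gripper value outside its range is refused whole. The fingers move at their own pace and stop on an object; "newtons" is the grip in N (left out, the last holds). Time passes only in rows, so rows that do not move let the fingers close. It gives the time, the measured TCP pose, the force, the opening and the grip force at its end, in the units of the state.
- get_state(): the state, without advancing time (a new reading comes with each control period).
- capture(name): name is "scene" or "top" or "wrist"; returns a dict with "frame" (384x512x3 uint8, red, green, blue), "range_z" (384x512 float32, m along the optical axis (not along the pixel's ray), 0 where there is no reading), "camera_matrix" (3x3 intrinsics, pixels), "T" (4x4, takes a point from camera to world coordinates). Camera axes: x right, y down, z forward; pixel columns grow to the right and rows downward; lengths in m; the calibration is good to about 2 mm. A picture is of the moment at which its call begins.
- close_job(): hands the job in; it is judged then, once.
The state is a dict: "time_s": time; "joints": joint angles; "qd": joint speeds; "joint_torque": joint torques, N m; "tcp_pos": TCP position; "eef_rot": TCP orientation; "contact_force": force on the tool from outside, world axes, zero at the start; "moment": the same for the moment, N m; "gripper_width": finger opening in m; "gripper_force": force on a finger pad.
Only numpy, scipy, OpenCV 4.12 (cv2) and the standard library are available. Lean on these libraries where they do the work, as an engineer would, in place of code of your own. Each camera call takes 0.05 s, during which the arm holds its last target. There are 200 camera calls.

## Working session

There is one attempt and no reset: what is moved stays moved. The work goes in short steps, Python scripts to look and compute and a tool call to move; the robot and the scene stay as the last step left them, time stands still between calls to the robot, and variables do not carry over. Pictures are saved under pics/ and viewed, at most 10 in all, crops included, and the job is handed in when it is done.

Besides the shell and the picture viewer there is one more tool, called after "Emit:" as name([rows], argument=value, ...), one row to a line, values as JSON. apply_moves: Moves the arm, as the interface text tells. Scaled input: -1 to 1 covers 1000 mm each way for a shift and 90 degrees each way for a turn. Its arguments: {"type":"object","properties":{"targets":{"type":"array","items":{"type":"array","items":{"type":"number"}}},"newtons":{"type":"number"}},"required":["targets"]}

```bash
mkdir -p pics; ls
cat > h.py <<'E'
import numpy as np, cv2
from plant import get_state, capture, close_job
def cap(n):
    c=capture(n); r=c['range_z'];K=c['camera_matrix'];T=c['T']
    v,u=np.mgrid[:r.shape[0],:r.shape[1]]
    P=np.stack([(u-K[0,2])/K[0,0]*r,(v-K[1,2])/K[1,1]*r,r],-1)@T[:3,:3].T+T[:3,3]
    P[r==0]=np.nan
    return c['frame'],P,K,T
def ray(u,v,K,T,z):
    d=T[:3,:3]@np.array([(u-K[0,2])/K[0,0],(v-K[1,2])/K[1,1],1]);o=T[:3,3]
    return o+d*(z-o[2])/d[2]
def save(f,n): cv2.imwrite('pics/'+n+'.png',f[:,:,::-1])
E
python3 - <<'E'
from h import *
ims=[]
for n in ('scene','top'):
    f,P,K,T=cap(n); save(f,n+'0'); print(n,np.round(K,1).tolist(),np.round(T,3).tolist())
print(get_state())
E
```

```text
pics
scene [[382.0, 0.0, 246.9], [0.0, 382.0, 190.6], [0.0, 0.0, 1.0]] [[-0.729, -0.249, 0.637, -0.093], [-0.684, 0.288, -0.67, 0.685], [-0.017, -0.925, -0.38, 0.523], [0.0, 0.0, 0.0, 1.0]]
top [[361.9, 0.0, 253.6], [0.0, 361.9, 189.5], [0.0, 0.0, 1.0]] [[0.01, -0.995, 0.099, 0.448], [-1.0, -0.009, 0.014, -0.047], [-0.013, -0.099, -0.995, 1.253], [0.0, 0.0, 0.0, 1.0]]
{'time_s': 0.1, 'joints': array([-5.75763232e+01,  2.05879496e+01,  6.41961383e-01, -1.59720043e-02,
       -7.01354523e+01, -1.65068543e+01]), 'qd': array([ 0.01520459, -0.06345246,  0.06761428,  0.15686724, -0.03974026,
        0.02015412]), 'joint_torque': array([-1.47923969e-03, -5.84165239e+01,  2.93748808e+01,  7.01557472e+00,
        1.00962940e-02, -5.47640457e-05]), 'tcp_pos': array([ 0.18498454, -0.64876592,  0.24473724]), 'eef_rot': array([ 1.79917649e+02, -8.74478309e-03, -1.64088609e+02]), 'contact_force': array([0.40535924, 0.03407634, 0.18321571]), 'moment': array([ 0.00485084, -0.04522872,  0.02922252]), 'gripper_force': 0.0, 'gripper_width': 0.08745748540811715}
```

View pics/scene0.png

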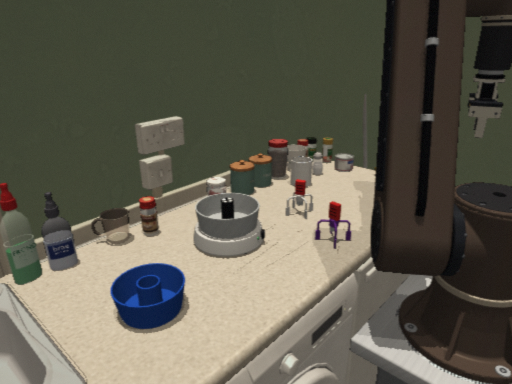

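View pics/top0.png

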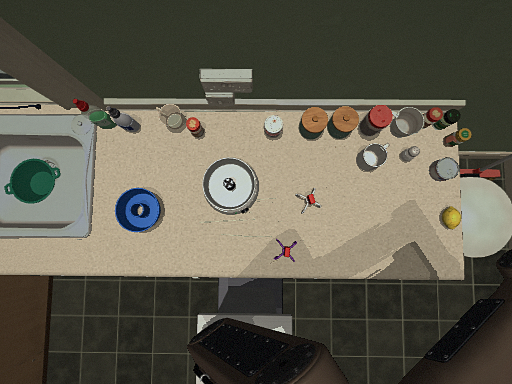

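The scene view shows the blue bowl at (150,295), the mixer at (228,220), the white-vaned paddle at (300,195) and the purple decoy at (334,225). In the top view they are at (138,210), (231,185), (309,200) and (287,250). Next I'll measure them.

Run:
```python
from h import *
f,P,K,T=cap('top'); hsv=cv2.cvtColor(f,cv2.COLOR_RGB2HSV)
def cl(m):
    return m
x,y,z=P[...,0],P[...,1],P[...,2]
u=np.arange(512)[None]+0*np.arange(384)[:,None]; v=np.arange(384)[:,None]+0*u
def circ(m):
    p=P[m][:,:2]; p=p[~np.isnan(p[:,0])]
    A=np.c_[2*p,np.ones(len(p))]; s=np.linalg.lstsq(A,(p**2).sum(1),rcond=None)[0]
    return s[:2],np.sqrt(s[2]+s[:2]@s[:2]),len(p)
def box(a,b,c,d): return (u>a)&(u<b)&(v>c)&(v<d)
blue=(hsv[...,0]>105)&(hsv[...,0]<130)&(hsv[...,1]>130)&box(110,168,180,240)
def ell(m,zz):
    c=max(cv2.findContours(m.astype(np.uint8),0,cv2.CHAIN_APPROX_NONE)[0],key=cv2.contourArea)[:,0]
    p=np.array([ray(a,b,K,T,zz)[:2] for a,b in c])
    A=np.c_[2*p,np.ones(len(p))]; s=np.linalg.lstsq(A,(p**2).sum(1),rcond=None)[0]
    return s[:2],np.sqrt(s[2]+s[:2]@s[:2])
print('bowl outline',ell(blue,.062),'z>.05',circ(blue&(z>.055)&(z<.07)))
d=np.hypot(u-140,v-211)<12
print('tube', circ(d&(z>.055)))
print('zmax bowl',np.nanmax(z[blue]))
mx=box(195,265,150,222)
print('steel rim',circ(mx&(z>.098)&(z<.112)&(np.hypot(u-231,v-185)>18)))
print('column', np.nanmean(P[mx&(z>.113)],0),(mx&(z>.113)).sum())
col=mx&(np.hypot(u-230,v-184)<12)
g=f.max(2)
for r in range(174,196): print(' '.join('%3d'%a for a in g[r,218:244]))
# paddle
red=((hsv[...,0]<8)|(hsv[...,0]>172))&(hsv[...,1]>150)&(hsv[...,2]>90)&box(290,330,180,220)
print('red',red.sum(),np.nanmean(P[red],0),np.nanmax(z[red]))
t=red&(z>.1);pp=P[t];print(len(pp),pp.mean(0))
pc=box(290,330,180,220)&(z>.02); 
for r in range(186,218): print(''.join('R' if red[r,c] else ('#' if z[r,c]>.04 else('+' if z[r,c]>.015 else '.')) for c in range(290,330)))
big=np.concatenate([cv2.resize(f[a:a+50,b:b+66],(396,300),interpolation=cv2.INTER_CUBIC) for a,b in ((160,198),(176,276))],1)
save(big,'crop0')
```

```text
bowl outline (array([0.49717986, 0.35373476]), np.float64(0.07198487388817024)) z>.05 (array([0.49771321, 0.35666441]), np.float64(0.061547496796755745), 262)
tube (array([0.49712687, 0.35474768]), np.float64(0.021862790199566516), 72)
zmax bowl 0.06984043816631136
steel rim (array([0.58183535, 0.04955038]), np.float64(0.08299466669704206), 255)
column [0.58188385 0.05091653 0.11936453] 63
207 205 205 205 205 206 208 208 206 207 202 206 205 206 204 206 207 206 206 205 205 206 206 205 204 205
205 208 205 205 206 204 206 204 206 208 205 207 205 209 205 206 205 205 206 204 205 205 208 205 207 208
208 204 207 205 205 205 205 208 209 211 208 214 213 212 210 208 206 207 209 206 206 205 205 205 204 206
203 206 206 207 207 207 211 213 218 220 224 211 205 201 197 198 206 209 206 204 204 204 204 206 204 205
207 208 205 207 207 211 218 158 100  22 108  22  35 147 205 197 189 206 208 208 206 203 207 207 206 205
206 207 205 206 212 220 170  79 192 234 241  78   0  18  78 193 192 186 207 205 204 206 204 205 208 206
207 203 205 207 213 163  43   0 125 245 182  55  38 116  68 200 200 199 205 205 206
[... 2298 characters left out ...]
...
...............+####RRRRR...............
................#####RRRR##.............
.................####RR..####...........
................##.#.......###..........
................##.........++##.........
...............##...........+##.........
...............##............++.........
..............##........................
.............+##........................
.............##.........................
............+##.........................
...........++...........................
........................................
........................................
........................................
........................................
........................................
```

View pics/crop0.png

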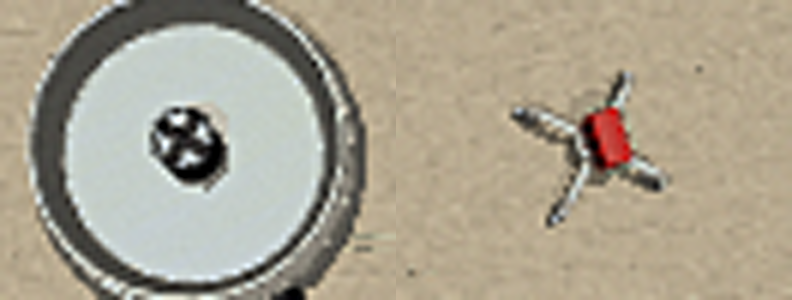

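The crops show the column's cross slot (left crop, centre about (187,143)) and the red grip tilted roughly 15° (right crop, centre about (608,138)). I'll bring the tool to yaw -90 and look at the paddle with the wrist camera.

Emit:
apply_moves([
  [1,0,0,0,0,0,-0.0686],
  [1,0,0,0,0,0,-0.0686],
  [1,0,0,0,0,0,-0.0686],
  [1,0,0,0,0,0,-0.0686],
  [1,0,0,0,0,0,-0.0686],
  [1,0,0,0,0,0,-0.0686],
  [1,0,0,0,0,0,-0.0686],
  [1,0,0,0,0,0,-0.0686],
  [1,0,0,0,0,0,-0.0686],
  [1,0,0,0,0,0,-0.0686],
  [1,0,0,0,0,0,-0.0686],
  [1,0,0,0,0,0,-0.0686],
])

```text
time_s: 1.15
tcp_pos: [0.185, -0.6489, 0.2452]
eef_rot: [180.0, 0.0, -89.7]
contact_force: [-0.7, -0.3, -0.6]
gripper_width: 0.0873
gripper_force: 0.0
```

Emit:
apply_moves([
  [1,-0.0272,-0.0222,-0.0035,0,0,0],
  [1,-0.0272,-0.0222,-0.0035,0,0,0],
  [1,-0.0272,-0.0222,-0.0035,0,0,0],
  [1,-0.0272,-0.0222,-0.0035,0,0,0],
  [1,-0.0272,-0.0222,-0.0035,0,0,0],
  [1,-0.0272,-0.0222,-0.0035,0,0,0],
  [1,-0.0272,-0.0222,-0.0035,0,0,0],
  [1,-0.0272,-0.0222,-0.0035,0,0,0],
  [1,-0.0272,-0.0222,-0.0035,0,0,0],
  [1,-0.0272,-0.0222,-0.0035,0,0,0],
  [1,-0.0272,-0.0222,-0.0035,0,0,0],
  [1,-0.0272,-0.0222,-0.0035,0,0,0],
  [1,-0.0272,-0.0222,-0.0035,0,0,0],
  [1,-0.0272,-0.0222,-0.0035,0,0,0],
  [1,-0.0272,-0.0222,-0.0035,0,0,0],
  [1,-0.0272,-0.0222,-0.0035,0,0,0],
  [1,0,0,0,0,0,0],
  [1,0,0,0,0,0,0],
])

```text
time_s: 2.65
tcp_pos: [0.5412, -0.2123, 0.3011]
eef_rot: [180.0, 0.0, -89.8]
contact_force: [1.0, 0.5, -0.7]
gripper_width: 0.0874
gripper_force: 0.0
```

Run:
```python
from h import *
f,P,K,T=cap('wrist'); save(f,'w1'); np.savez('w1.npz',f=f,P=P,K=K,T=T); s=get_state()
print(s['tcp_pos'],s['eef_rot'],s['joints']);print(np.round(K,1).tolist(),np.round(T,3).tolist())
```

```text
[ 0.54038539 -0.2131777   0.30109041] [ 1.79946571e+02  9.86428768e-03 -8.99062755e+01] [-2.25480252e+00  9.95917643e+00 -6.47744358e+00 -7.99104632e-03
 -7.36171681e+01  2.35078908e+00]
[[310.4, 0.0, 252.8], [0.0, 310.4, 195.5], [0.0, 0.0, 1.0]] [[-1.0, -0.002, -0.001, 0.541], [-0.002, 0.957, 0.291, -0.291], [0.0, 0.291, -0.957, 0.441], [0.0, 0.0, 0.0, 1.0]]
```

View pics/w1.png

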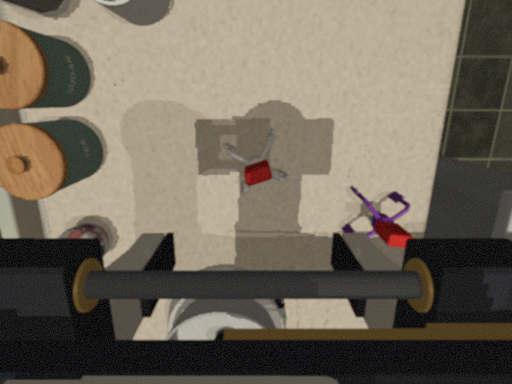

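The wrist view shows the red grip at (258,172) on grey vanes, with the purple decoy at (390,220) and the mixer rim at the bottom edge behind the fingers. I'll measure the paddle's pose now.

Run:
```python
from h import *
d=np.load('w1.npz');f,P,K,T=[d[k] for k in 'fPKT']
hsv=cv2.cvtColor(f,cv2.COLOR_RGB2HSV);v,u=np.mgrid[:384,:512];z=P[...,2]
B=(u>215)&(u<300)&(v>120)&(v<200)
red=((hsv[...,0]<8)|(hsv[...,0]>172))&(hsv[...,1]>120)&B
print(red.sum(),np.nanpercentile(z[red],[1,20,50,80,99]))
top=red&(z>.105)
p=P[top][:,:2];print('top mean',p.mean(0),len(p))
pts=np.array([ray(a,b,K,T,.110)[:2] for a,b in zip(u[top],v[top])]).astype(np.float32)
r=cv2.minAreaRect(pts*1000);print(r,cv2.boxPoints(r))
low=B&(z>.012)&(z<.062)&~red
q=P[low]; 
for cx,cy in [(p[:,0].mean(),p[:,1].mean()),(r[0][0]/1000,r[0][1]/1000)]:
    dx,dy=q[:,0]-cx,q[:,1]-cy; rr=np.hypot(dx,dy); k=(rr>.018)&(rr<.055)
    a=np.degrees(np.angle(np.sum(rr[k]*np.exp(4j*np.arctan2(dy[k],dx[k])))))/4; print('vane angle mod 90',a,'n',k.sum(),'R',abs(np.mean(np.exp(4j*np.arctan2(dy[k],dx[k])))))
big=cv2.resize(f[120:200,210:310],(600,480),interpolation=cv2.INTER_CUBIC);save(big,'cr1')
# vane feet
for t in range(0,360,15): pass
rows=np.where(low)
for i in range(0,len(q),9): print(np.round(q[i]*1000).astype(int).tolist(),end=' ')
```

```text
499 [0.07381697 0.09829742 0.10981059 0.1108101  0.11193705]
top mean [ 0.53600645 -0.21362286] 368
((536.1375732421875, -213.49786376953125), (29.093948364257812, 15.801188468933105), 18.192514419555664) [[ 519.8511  -210.53392]
 [ 524.7844  -225.54524]
 [ 552.4241  -216.4618 ]
 [ 547.4907  -201.45049]]
vane angle mod 90 -26.681717775137667 n 462 R 0.9749748756877485
vane angle mod 90 -26.713950875302256 n 461 R 0.9761618917163766
[517, -255, 15] [513, -254, 28] [515, -251, 29] [518, -251, 53] [522, -245, 17] [521, -245, 28] [519, -247, 59] [522, -245, 61] [523, -242, 62] [578, -235, 27] [577, -234, 29] [521, -239, 61] [570, -232, 24] [574, -233, 42] [526, -236, 61] [569, -230, 28] [573, -233, 53] [527, -234, 60] [569, -232, 57] [575, -230, 53] [527, -231, 60] [564, -230, 58] [568, -229, 61] [527, -229, 61] [562, -227, 60] [529, -228, 61] [561, -226, 61] [535, -225, 54] [566, -225, 62] [555, -225, 59] [532, -225, 61] [559, -224, 62] [542, -224, 60] [554, -223, 61] [559, -221, 61] [547, -221, 57] [547, -220, 60] [551, -217, 60] [501, -197, 13] [517, -205, 60] [498, -195, 17] [503, -196, 29] [513, -202, 60] [500, -197, 37] [508, -201, 61] [517, -200, 60] [503, -199, 57] [509, -199, 62] [512, -197, 59] [499, -196, 55] [500, -195, 56] [498, -193, 54] [552, -182, 27] [551, -188, 61] [551, -187, 62] [547, -186, 62] [557, -178, 45] [552, -182, 62] [550, -179, 59] [552, -176, 57]
```

Emit:
apply_moves([
  [1,-0.0329,-0.0052,0,0,0,0],
  [1,-0.0329,-0.0052,0,0,0,0],
  [1,-0.0329,-0.0052,0,0,0,0],
  [1,-0.0329,-0.0052,0,0,0,0],
  [1,-0.0329,-0.0052,0,0,0,0],
  [1,-0.0329,-0.0052,0,0,0,0],
  [1,-0.0329,-0.0052,0,0,0,0],
  [1,-0.0329,-0.0052,0,0,0,0],
  [1,0,0,0,0,0,0],
  [1,0,0,0,0,0,0],
])

```text
time_s: 3.53
tcp_pos: [0.5816, 0.0498, 0.3011]
eef_rot: [180.0, -0.0, -89.9]
contact_force: [-0.2, -1.1, -0.1]
gripper_width: 0.0873
gripper_force: 0.0
```

Run:
```python
from h import *
f,P,K,T=cap('wrist'); np.savez('w2.npz',f=f,P=P,K=K,T=T); s=get_state()
print(s['tcp_pos'],s['eef_rot'])
v,u=np.mgrid[:384,:512];z=P[...,2];d=np.hypot(P[...,0]-.582,P[...,1]-.05)
top=(z>.113)&(z<.125)&(d<.025)&(v<235);print('col',np.nanmean(P[top],0),top.sum(),u[top].min(),u[top].max(),v[top].min(),v[top].max())
c=max(cv2.findContours(top.astype(np.uint8),0,2)[0],key=cv2.contourArea)
print(cv2.minEnclosingCircle((np.array([ray(a,b,K,T,.12)[:2] for a,b in c[:,0]])*1000).astype(np.float32)))
rim=(z>.1)&(z<.11)&(d>.07)&(d<.095)&(v<235)
p=P[rim][:,:2];A=np.c_[2*p,np.ones(len(p))]; q=np.linalg.lstsq(A,(p**2).sum(1),rcond=None)[0]
print('rim',q[:2],np.sqrt(q[2]+q[:2]@q[:2]),len(p))
cu,cv=int(u[top].mean()),int(v[top].mean())
a=f[cv-25:cv+25,cu-33:cu+33]; save(np.vstack([f,cv2.resize(a,(512,384),interpolation=cv2.INTER_CUBIC)])[200:],'w2');print(cu,cv)
```

```text
[0.58149432 0.04886704 0.30128553] [ 1.79961680e+02 -1.56971025e-02 -8.99829773e+01]
col [0.58266192 0.05055706 0.1194876 ] 535 236 267 164 195
((582.916748046875, 50.79708480834961), 17.20100212097168)
rim [0.58279733 0.05114244] 0.08269382054026794 1883
251 179
```

View pics/w2.png

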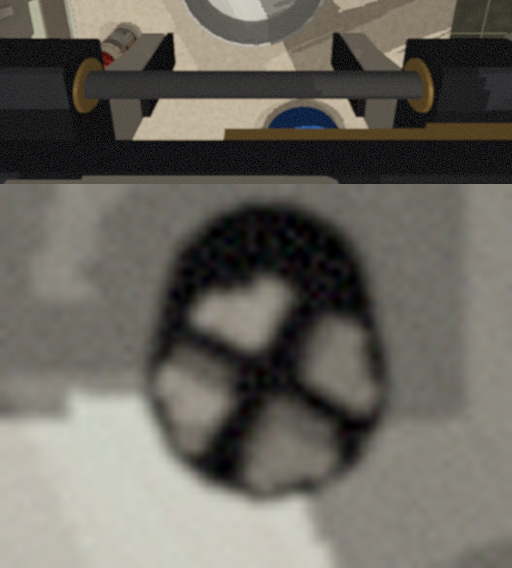

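The crop shows the column top with four white blocks and the cross slot centred about (265,375), with its arms tilted roughly 25-30°. I'll compute the slot angle from the block pixels cast to z=0.12. The arm moves to the bowl in the same batch.

Run:
```python
from h import *
d=np.load('w2.npz');f,P,K,T=[d[k] for k in 'fPKT'];g=f.max(2)
v,u=np.mgrid[:384,:512];z=P[...,2]
dd=np.array([[ray(a,b,K,T,.12)[:2] for a in range(225,280)] for b in range(155,205)])
gg=g[155:205,225:280].astype(float);zz=z[155:205,225:280]
for cx,cy in ((.5828,.0508),(.5827,.0498)):
    o=dd-[cx,cy];r=np.hypot(*o.transpose(2,0,1));th=np.arctan2(o[...,1],o[...,0])
    k=(r>.006)&(r<.0135)
    print(cx,cy,np.degrees(np.angle(np.sum(gg[k]*np.exp(4j*th[k]))))/4)
m=((gg>85)&(np.hypot(*(dd-[.5828,.0508]).transpose(2,0,1))<.0155)).astype(np.uint8)
n,l,st,c=cv2.connectedComponentsWithStats(m,connectivity=4)
B=[]
for i in range(1,n):
    if st[i,4]>10: B.append(dd[l==i].mean(0)); print(st[i,4],B[-1])
B=np.array(B);c=B.mean(0);o=B-c;print(c,np.degrees(np.arctan2(o[:,1],o[:,0])))
```

```text
0.5828 0.0508 15.66738903956462
0.5827 0.0498 16.152317155866783
75 [0.5855221 0.0407654]
68 [0.57218269 0.04797771]
86 [0.59293732 0.05329205]
82 [0.57950262 0.06074986]
[0.58253618 0.05069626] [ -73.2654837  -165.28780289   14.01296287  106.79060813]
```

Emit:
apply_moves([
  [0.8,-0.0339,0.0093,0,0,0,0],
  [0.8,-0.0339,0.0093,0,0,0,0],
  [0.8,-0.0339,0.0093,0,0,0,0],
  [0.8,-0.0339,0.0093,0,0,0,0],
  [0.8,-0.0339,0.0093,0,0,0,0],
  [0.8,-0.0339,0.0093,0,0,0,0],
  [0.8,-0.0339,0.0093,0,0,0,0],
  [0.8,-0.0339,0.0093,0,0,0,0],
  [0.8,-0.0339,0.0093,0,0,0,0],
  [0.8,0,0,0,0,0,0],
  [0.8,0,0,0,0,0,0],
])

```text
time_s: 4.5
tcp_pos: [0.498, 0.3544, 0.3011]
eef_rot: [180.0, -0.0, -90.0]
contact_force: [-0.6, -0.9, 0.8]
gripper_width: 0.0702
gripper_force: 0.0
```

```bash
cat >> h.py <<'E'
def fit(p):
    A=np.c_[2*p,np.ones(len(p))]; q=np.linalg.lstsq(A,(p**2).sum(1),rcond=None)[0]
    return q[:2],np.sqrt(q[2]+q[:2]@q[:2]),len(p)
E
python3 - <<'E'
from h import *
f,P,K,T=cap('wrist'); s=get_state(); print(s['tcp_pos'],s['eef_rot'],s['joints'])
hsv=cv2.cvtColor(f,cv2.COLOR_RGB2HSV);v,u=np.mgrid[:384,:512];z=P[...,2]
blue=(hsv[...,0]>105)&(hsv[...,0]<130)&(hsv[...,1]>130)&(v<235)
d=np.hypot(P[...,0]-.4975,P[...,1]-.355)
rim=blue&(z>.058)&(z<.066)&(d>.06); print('rim',fit(P[rim][:,:2]))
t=blue&(z>.062)&(z<.07)&(d<.03); print('tube',fit(P[t][:,:2]),P[t].mean(0))
save(f,'w3')
E
```

```text
[0.49838866 0.35343399 0.30135037] [ 1.79981930e+02 -3.74982840e-02 -9.00200706e+01] [ 5.36427120e+01  1.28593346e+01 -2.77591147e+00  7.95616473e-03
 -7.44056675e+01 -5.36649300e+01]
rim (array([0.55946884, 0.36614827]), np.float64(0.10203583395279758), 1045)
tube (array([0.49824085, 0.35712053]), np.float64(0.02193816853941082), 341) [0.49843492 0.35955494 0.06594454]
```

Emit:
apply_moves([
  [0.8,-0.002,0,0.03,0,0,0],
  [0.8,0,0,0.035,0,0,0],
  [0.8,0,0,0.035,0,0,0],
  [0.8,0,0,0.035,0,0,0],
  [0.8,0,0,0.035,0,0,0],
  [0.8,0,0,0.03,0,0,0],
  [0.8,0,0,0.025,0,0,0],
  [0.8,0,0,0.014,0,0,0],
  [0.8,0,0,0.01,0,0,0],
  [0.8,0,0,0,0,0,0],
  [0.4,0,0,0,0,0,0],
  [0.4,0,0,0,0,0,0],
  [0.4,0,0,0,0,0,0],
  [0.4,0,0,0,0,0,0],
  [0.4,0,0,0,0,0,0],
  [0.4,0,0,0,0,0,0],
], newtons=20)

```text
time_s: 5.88
tcp_pos: [0.4985, 0.3569, 0.0538]
eef_rot: [-179.9, 0.1, -90.0]
contact_force: [-0.3, -0.9, 6.3]
gripper_width: 0.0483
gripper_force: 20.0
```

Emit:
apply_moves([
  [0.4,0,0,-0.01,0,0,0],
  [0.4,0,0,-0.02,0,0,0],
  [0.4,0,0,-0.03,0,0,0],
  [0.4,0,0,-0.03,0,0,0],
  [0.4,0,0,-0.03,0,0,0],
  [0.4,0,0,-0.03,0,0,0],
  [0.4,0,0,0,0,0,0],
  [0.4,0,0,0,0,0,0],
])

```text
time_s: 6.55
tcp_pos: [0.4985, 0.3572, 0.2053]
eef_rot: [-179.8, 0.2, -90.0]
contact_force: [0.3, 0.1, -2.3]
gripper_width: 0.0481
gripper_force: 20.0
```

Run:
```python
from h import *
s=get_state(); print(s['tcp_pos'],s['eef_rot'],s['contact_force'])
for n in ('wrist','top'):
    f,P,K,T=cap(n)
    hsv=cv2.cvtColor(f,cv2.COLOR_RGB2HSV);z=P[...,2]
    blue=(hsv[...,0]>105)&(hsv[...,0]<130)&(hsv[...,1]>130)&(z>.1)
    print(n,blue.sum(),np.nanpercentile(z[blue],[1,50,99]) if blue.any() else '')
    save(f,'lift_'+n)
```

```text
[0.49851202 0.3572287  0.20525365] [-179.84775979    0.21439118  -89.98277581] [ 0.29859246  0.10562743 -2.3173046 ]
wrist 33052 [0.15560595 0.1734553  0.21846156]
top 918 [0.15035214 0.16179659 0.68803065]
```

View pics/lift_wrist.png

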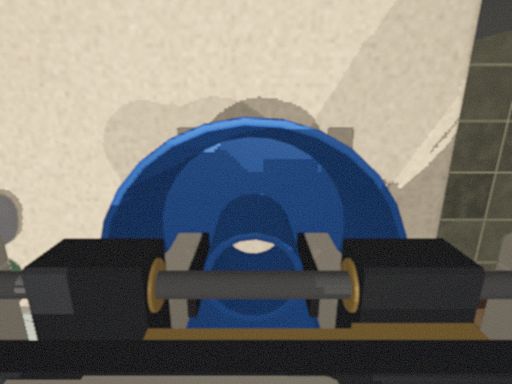

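The bowl hangs level in the jaws. Its rim arc peaks at (252,118) and the tube edge at (252,234). I'll measure its centre relative to the TCP.

Run:
```python
from h import *
from scipy.optimize import least_squares
f,P,K,T=cap('wrist'); s=get_state();print(s['tcp_pos'])
hsv=cv2.cvtColor(f,cv2.COLOR_RGB2HSV);z=P[...,2];v,u=np.mgrid[:384,:512]
blue=(hsv[...,0]>105)&(hsv[...,0]<130)&(hsv[...,1]>100)&(v<238)
c=max(cv2.findContours(blue.astype(np.uint8),0,cv2.CHAIN_APPROX_NONE)[0],key=cv2.contourArea)[:,0]
c=c[c[:,1]<215]
for zz in (.2115,.2135,.2155):
    p=np.array([ray(a,b,K,T,zz)[:2] for a,b in c]); print(zz,fit(p))
    q=least_squares(lambda x:np.hypot(p[:,0]-x[0],p[:,1]-x[1])-.074,[.4985,.357],loss='soft_l1',f_scale=.001);print(q.x,np.std(q.fun))
d=np.hypot(P[...,0]-.4985,P[...,1]-.357)
t=blue&(d<.03)&(z>.213)&(z<.222); p=P[t]; print(len(p),p[:,2].mean(),fit(p[:,:2]) )
r=blue&(d>.066)&(d<.078)&(z>.205); print(np.median(P[r][:,2]),fit(P[r][:,:2]))
# tilt
A=np.c_[P[r][:,:2]-[.4985,.357],np.ones(r.sum())];print(np.linalg.lstsq(A,P[r][:,2],rcond=None)[0])
```

```text
[0.49736128 0.35586096 0.20149506]
0.2115 (array([0.49744413, 0.35520321]), np.float64(0.07146067135756476), 332)
[0.49746532 0.35814443] 0.0005405937264390951
0.2135 (array([0.49744585, 0.35400852]), np.float64(0.07036353712011653), 332)
[0.49747593 0.35818611] 0.0007351147341539445
0.2155 (array([0.49744756, 0.35281382]), np.float64(0.06926640288266955), 332)
[0.4974807  0.35821251] 0.0009257222873595835
221 0.21435064940075663 (array([0.49765595, 0.34497695]), np.float64(0.011846362300538841), 221)
0.2103778062254624 (array([0.49752355, 0.35508753]), np.float64(0.06946724425202326), 4510)
[-0.00140049 -0.02635256  0.2084869 ]
```

Emit:
apply_moves([
  [0.4,0.01,-0.003,0,0,0,0],
  [0.4,0.02,-0.006,0,0,0,0],
  [0.4,0.03,-0.009,0,0,0,0],
  [0.4,0.035,-0.01,0,0,0,0],
  [0.4,0.035,-0.01,0,0,0,0],
  [0.4,0.035,-0.01,0,0,0,0],
  [0.4,0.035,-0.01,0,0,0,0],
  [0.4,0.035,-0.01,0,0,0,0],
  [0.4,0.03,-0.008,0,0,0,0],
  [0.4,0.025,-0.006,0,0,0,0],
  [0.4,0.012,-0.002,0,0,0,0],
  [0.4,0.005,-0.0013,0,0,0,0],
  [0.4,0,0,0,0,0,0],
  [0.4,0,0,0,0,0,0],
  [0.4,0,0,0,0,0,0],
  [0.4,0,0,0,0,0,0],
])

```text
time_s: 8.03
tcp_pos: [0.5833, 0.0505, 0.2025]
eef_rot: [180.0, 0.0, -89.9]
contact_force: [0.2, -0.1, -1.3]
gripper_width: 0.0487
gripper_force: 20.0
```

Run:
```python
from h import *
from scipy.optimize import least_squares
f,P,K,T=cap('wrist'); s=get_state();print(s['tcp_pos'],s['eef_rot'],s['contact_force'])
hsv=cv2.cvtColor(f,cv2.COLOR_RGB2HSV);z=P[...,2];v,u=np.mgrid[:384,:512]
blue=(hsv[...,0]>105)&(hsv[...,0]<130)&(hsv[...,1]>100)&(v<238)
c=max(cv2.findContours(blue.astype(np.uint8),0,cv2.CHAIN_APPROX_NONE)[0],key=cv2.contourArea)[:,0]
c=c[c[:,1]<215]
p=np.array([ray(a,b,K,T,.2105)[:2] for a,b in c])
q=least_squares(lambda x:np.hypot(p[:,0]-x[0],p[:,1]-x[1])-.074,[.5828,.05],loss='soft_l1',f_scale=.001);print(q.x,np.std(q.fun))
a=f[200:300,190:320];b=f[100:300,100:400]
save(cv2.resize(a,(780,600),interpolation=cv2.INTER_CUBIC),'w4')
t=(z>.1)&(z<.125)&(v>215)&(u>215)&(u<290); print(t.sum(),np.nanmean(P[t],0) if t.any() else '')
f,P,K,T=cap('top');hsv=cv2.cvtColor(f,cv2.COLOR_RGB2HSV)
save(cv2.resize(f[140:230,180:290],(733,600)),'t4')
```

```text
[0.58329414 0.05045054 0.20255286] [-1.79998968e+02  3.04471143e-03 -8.99115733e+01] [-0.13512386  0.14757948 -1.64886054]
[0.58332663 0.05252724] 0.00047548940242047374
0
```

View pics/w4.png

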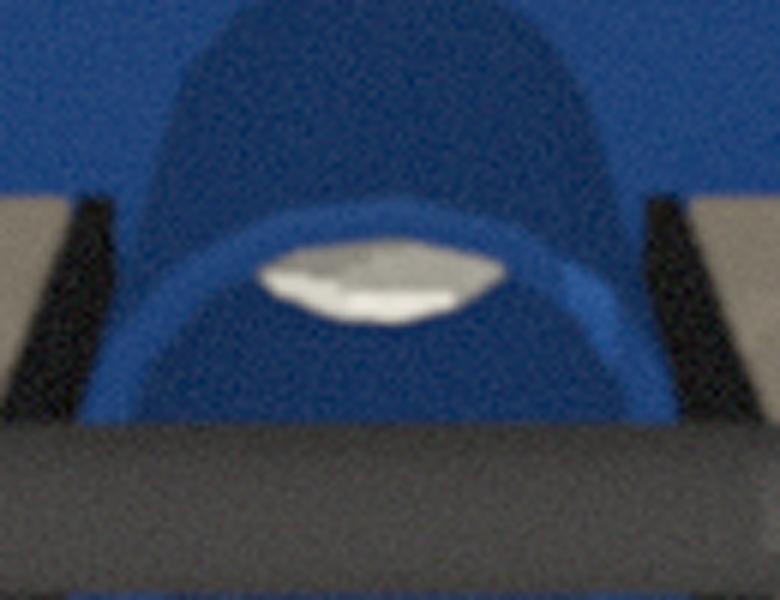

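The view shows the tube's bore at about (385,310), with the steel floor visible through it and the bowl level. I'll shift 1 mm and lower in stages, watching the force.

Emit:
apply_moves([
  [0.4,0.001,0,0.01,0,0,0],
  [0.4,0,0,0.01,0,0,0],
  [0.4,0,0,0.008,0,0,0],
  [0.4,0,0,0.005,0,0,0],
  [0.4,0,0,0.005,0,0,0],
  [0.4,0,0,0.005,0,0,0],
  [0.4,0,0,0,0,0,0],
  [0.4,0,0,0,0,0,0],
])

```text
time_s: 8.8
tcp_pos: [0.5834, 0.0483, 0.1593]
eef_rot: [180.0, -0.0, -90.0]
contact_force: [0.2, 0.1, -2.1]
gripper_width: 0.0483
gripper_force: 20.0
```

Emit:
apply_moves([
  [0.4,0,0,0.008,0,0,0],
  [0.4,0,0,0.008,0,0,0],
  [0.4,0,0,0.008,0,0,0],
  [0.4,0,0,0.008,0,0,0],
  [0.4,0,0,0.008,0,0,0],
  [0.4,0,0,0.006,0,0,0],
  [0.4,0,0,0.004,0,0,0],
  [0.4,0,0,0.002,0,0,0],
  [0.4,0,0,0,0,0,0],
  [0.4,0,0,0,0,0,0],
])

```text
time_s: 9.63
tcp_pos: [0.5836, 0.0484, 0.1077]
eef_rot: [-180.0, -0.0, -90.0]
contact_force: [-0.4, 0.7, -0.9]
gripper_width: 0.048
gripper_force: 20.0
```

Emit:
apply_moves([
  [0.4,0,0,0.002,0,0,0],
  [0.4,0,0,0.002,0,0,0],
  [0.4,0,0,0.001,0,0,0],
  [0.4,0,0,0,0,0,0],
  [0.4,0,0,0,0,0,0],
])

```text
time_s: 10.05
tcp_pos: [0.5838, 0.0486, 0.1039]
eef_rot: [-179.9, 0.0, -90.0]
contact_force: [-3.0, 0.2, 7.9]
gripper_width: 0.0482
gripper_force: 20.0
```

Emit:
apply_moves([
  [0.75,0,0,0,0,0,0],
  [0.75,0,0,0,0,0,0],
  [0.75,0,0,0,0,0,0],
  [0.75,0,0,0,0,0,0],
  [0.75,0,0,-0.01,0,0,0],
  [0.75,0,0,-0.02,0,0,0],
  [0.75,0,0,-0.03,0,0,0],
  [0.75,0,0,-0.035,0,0,0],
  [0.75,0,0,-0.035,0,0,0],
  [0.75,0,0,-0.035,0,0,0],
  [0.75,0,0,-0.03,0,0,0],
  [0.75,0,0,0,0,0,0],
  [0.75,0,0,0,0,0,0],
  [0.75,0,0,0,0,0,0],
])

```text
time_s: 11.22
tcp_pos: [0.583, 0.0484, 0.2976]
eef_rot: [180.0, 0.0, -90.0]
contact_force: [-0.2, -0.5, -0.9]
gripper_width: 0.0656
gripper_force: 0.0
```

```bash
cat > col.py <<'E'
from h import *
f,P,K,T=cap('wrist'); s=get_state();print(s['tcp_pos'],s['eef_rot'],s['joints'])
hsv=cv2.cvtColor(f,cv2.COLOR_RGB2HSV);z=P[...,2];v,u=np.mgrid[:384,:512]
blue=(hsv[...,0]>105)&(hsv[...,0]<130)&(hsv[...,1]>100)&(v<238)
d=np.hypot(P[...,0]-.583,P[...,1]-.0505)
t=blue&(d<.03)&(z>.105);p=P[t];print('tube',len(p),p[:,2].mean(),fit(p[:,:2]))
r=blue&(d>.064)&(d<.08)&(z>.095);p=P[r];print('rim',len(p),fit(p[:,:2]),np.linalg.lstsq(np.c_[p[:,:2]-[.583,.0505],np.ones(len(p))],p[:,2],rcond=None)[0])
top=(z>.113)&(z<.125)&(d<.0185)&~blue&(v<238)
c=max(cv2.findContours(top.astype(np.uint8),0,2)[0],key=cv2.contourArea)
print('col',cv2.minEnclosingCircle((np.array([ray(a,b,K,T,.12)[:2] for a,b in c[:,0]])*1000).astype(np.float32)),np.nanmean(P[top],0))
cu,cv=int(u[top].mean()),int(v[top].mean())
sl=np.s_[cv-30:cv+30,cu-33:cu+33]
dd=np.array([[ray(a,b,K,T,.12)[:2] for a in range(cu-33,cu+33)] for b in range(cv-30,cv+30)])
g=f.min(2)[sl].astype(float);g[blue[sl]]=0
o=dd-np.nanmean(P[top],0)[:2]
m=((g>75)&(np.hypot(*o.transpose(2,0,1))<.0155)).astype(np.uint8)
n,l,st,_=cv2.connectedComponentsWithStats(m,connectivity=4)
B=np.array([dd[l==i].mean(0) for i in range(1,n) if st[i,4]>15]);c=B.mean(0);o=B-c
print(B,c,np.degrees(np.arctan2(o[:,1],o[:,0]))%90)
save(cv2.resize(f[60:240,150:350],(666,600)),'w5')
E
python3 col.py
```

```text
[0.58281044 0.04831228 0.29681559] [ 1.79919338e+02 -9.07806717e-03 -9.00031582e+01] [ 2.38685135e+01  1.04723137e+01 -6.38530349e+00 -2.54240446e-02
 -7.32198196e+01 -2.38643216e+01]
tube 590 0.11560653400115717 (array([0.58393342, 0.04873583]), np.float64(0.02154773490595663), 590)
rim 3343 (array([0.5840283, 0.048845 ]), np.float64(0.06948141981135998), 3343) [-0.00201879 -0.02602772  0.10711778]
col ((582.8403930664062, 50.75877380371094), 17.124608993530273) [0.58246848 0.05040841 0.1195598 ]
[[0.58554098 0.04085305]
 [0.57223931 0.04805144]
 [0.59278169 0.05306016]
 [0.57946854 0.06042282]] [0.58250763 0.05059687] [17.29188166 13.92246441 13.48265065 17.1864215 ]
```

View pics/w5.png

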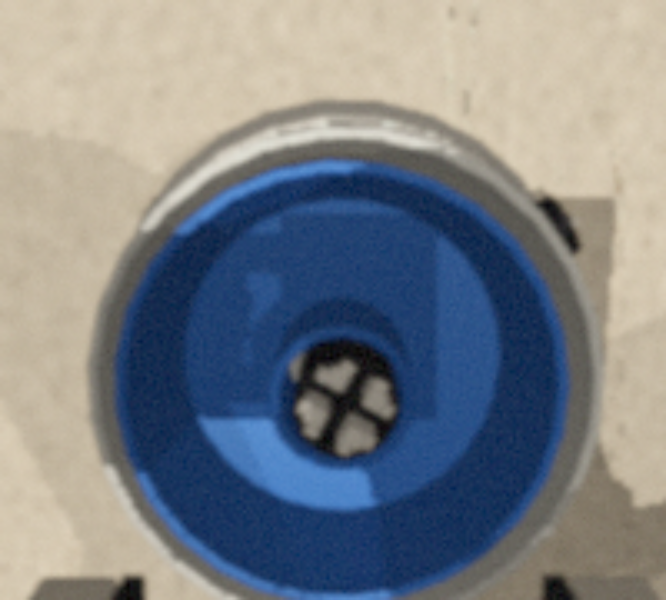

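The bowl is seated flat: the tube top is at 0.1156 (116 mm expected) and the column shows at (345,398) in the crop. Next is the paddle. I'll translate, turn the tool to yaw -161.7, then check.

Emit:
apply_moves([
  [0.75,0.0328,0.0059,0,0,0,0],
  [0.75,0.0328,0.0059,0,0,0,0],
  [0.75,0.0328,0.0059,0,0,0,0],
  [0.75,0.0328,0.0059,0,0,0,0],
  [0.75,0.0328,0.0059,0,0,0,0],
  [0.75,0.0328,0.0059,0,0,0,0],
  [0.75,0.0328,0.0059,0,0,0,0],
  [0.75,0.0328,0.0059,0,0,0,0],
])

```text
time_s: 11.93
tcp_pos: [0.5351, -0.2154, 0.2962]
eef_rot: [179.9, 0.0, -90.0]
contact_force: [0.5, -0.1, -0.7]
gripper_width: 0.0652
gripper_force: 0.0
```

Emit:
apply_moves([
  [0.75,0,0,0,0,0,0.0664],
  [0.75,0,0,0,0,0,0.0664],
  [0.75,0,0,0,0,0,0.0664],
  [0.75,0,0,0,0,0,0.0664],
  [0.75,0,0,0,0,0,0.0664],
  [0.75,0,0,0,0,0,0.0664],
  [0.75,0,0,0,0,0,0.0664],
  [0.75,0,0,0,0,0,0.0664],
  [0.75,0,0,0,0,0,0.0664],
  [0.75,0,0,0,0,0,0.0664],
  [0.75,0,0,0,0,0,0.0664],
  [0.75,0,0,0,0,0,0.0664],
  [0.75,0,0,0,0,0,0],
  [0.75,0,0,0,0,0,0],
  [0.75,0,0,0,0,0,0],
])

```text
time_s: 13.18
tcp_pos: [0.536, -0.214, 0.2968]
eef_rot: [180.0, -0.1, -161.5]
contact_force: [-0.6, 0.7, 0.1]
gripper_width: 0.0662
gripper_force: 0.0
```

```bash
cat > grip.py <<'E'
from h import *
import sys
zt=float(sys.argv[1])
f,P,K,T=cap('wrist'); s=get_state();tp=s['tcp_pos'];yaw=s['eef_rot'][2];print(tp,s['eef_rot'],s['joints'][5])
hsv=cv2.cvtColor(f,cv2.COLOR_RGB2HSV);z=P[...,2];v,u=np.mgrid[:384,:512]
red=((hsv[...,0]<8)|(hsv[...,0]>172))&(hsv[...,1]>120)&(np.hypot(P[...,0]-tp[0],P[...,1]-tp[1])<.04)&(z>zt-.005)
pts=np.array([ray(a,b,K,T,zt)[:2] for a,b in zip(u[red],v[red])]).astype(np.float32)
r=cv2.minAreaRect(pts*1000);print(red.sum(),r)
R=np.array([[np.cos(np.radians(yaw)),np.sin(np.radians(yaw))],[np.sin(np.radians(yaw)),-np.cos(np.radians(yaw))]])
print('mean',P[red].mean(0),'offset tool xy',R.T@(np.array(r[0])/1000-tp[:2]))
E
python3 grip.py .110
```

```text
[ 0.53606432 -0.21396598  0.29702273] [ 1.79978218e+02 -5.59419259e-02 -1.61545924e+02] -69.19489195209778
422 ((647.9343872070312, -163.3105926513672), (273.60858154296875, 371.1859130859375), 16.450361251831055)
mean [ 0.53182136 -0.2147609   0.15591339] offset tool xy [-0.12215213  0.01263872]
```

```bash
sed -i 's/(z>zt-.005)/(z>zt-.005)\&(z<zt+.006)/' grip.py; python3 grip.py .110
```

```text
[ 0.53615504 -0.21394675  0.29718093] [ 1.79984252e+02 -3.69602692e-02 -1.61578247e+02] -69.22853736891717
349 ((534.2653198242188, -213.08973693847656), (28.773300170898438, 15.140388488769531), 18.396305084228516)
mean [ 0.53433278 -0.21305709  0.11015267] offset tool xy [0.00152206 0.00141027]
```

Emit:
apply_moves([
  [0.7,0.001,0.001,0.02,0,0,0],
  [0.7,0,0,0.035,0,0,0],
  [0.7,0,0,0.035,0,0,0],
  [0.7,0,0,0.035,0,0,0],
  [0.7,0,0,0.03,0,0,0],
  [0.7,0,0,0.025,0,0,0],
  [0.7,0,0,0.015,0,0,0],
  [0.7,0,0,0.01,0,0,0],
  [0.7,0,0,0.004,0,0,0],
  [0.7,0,0,0,0,0,0],
  [0.1,0,0,0,0,0,0],
  [0.1,0,0,0,0,0,0],
  [0.1,0,0,0,0,0,0],
  [0.1,0,0,0,0,0,0],
  [0.1,0,0,0,0,0,0],
  [0.1,0,0,0,0,0,0],
  [0.1,0,0,0,0,0,0],
  [0.1,0,0,0,0,0,0],
], newtons=40)

```text
time_s: 14.78
tcp_pos: [0.5349, -0.2133, 0.0886]
eef_rot: [180.0, 0.0, -161.7]
contact_force: [-1.1, -0.3, -1.4]
gripper_width: 0.0159
gripper_force: 40.0
```

Emit:
apply_moves([
  [0.1,0,0,-0.01,0,0,0],
  [0.1,0,0,-0.02,0,0,0],
  [0.1,0,0,-0.03,0,0,0],
  [0.1,0,0,-0.035,0,0,0],
  [0.1,0,0,-0.035,0,0,0],
  [0.1,0,0,-0.02,0,0,0],
  [0.1,0,0,-0.012,0,0,0],
  [0.1,0,0,0,0,0,-0.067],
  [0.1,0,0,0,0,0,-0.067],
  [0.1,0,0,0,0,0,-0.067],
  [0.1,0,0,0,0,0,-0.067],
  [0.1,0,0,0,0,0,-0.067],
  [0.1,0,0,0,0,0,-0.067],
  [0.1,0,0,0,0,0,-0.067],
  [0.1,0,0,0,0,0,0],
  [0.1,0,0,0,0,0,0],
  [0.1,0,0,0,0,0,0],
])

```text
time_s: 16.2
tcp_pos: [0.5349, -0.2133, 0.2508]
eef_rot: [-180.0, 0.0, -119.7]
contact_force: [-0.1, -0.2, -1.7]
gripper_width: 0.016
gripper_force: 40.0
```

Run:
```python
from h import *
f,P,K,T=cap('wrist'); save(f,'w6'); np.savez('w6.npz',f=f,P=P,K=K,T=T)
s=get_state();tp=s['tcp_pos'];print(tp,s['eef_rot'],s['contact_force'],s['gripper_width'])
a=np.radians(-119.5);R=np.array([[np.cos(a),np.sin(a)],[np.sin(a),-np.cos(a)]]);print(R.T@(np.array([.5826,.0506])-tp[:2]))
```

```text
[ 0.53488783 -0.21332379  0.2507472 ] [ 1.79999851e+02  5.00810230e-03 -1.19662436e+02] [ 0.0076655  -0.61392636 -0.80754977] 0.015543610827028305
[-0.25320217  0.08843573]
```

View pics/w6.png

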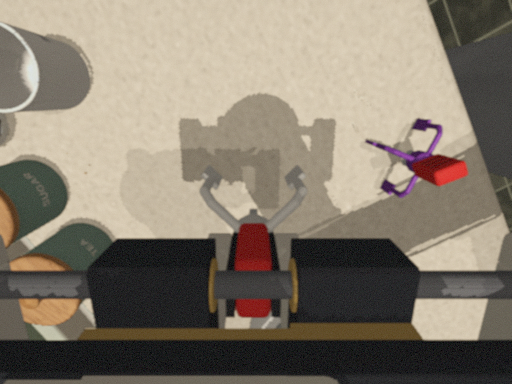

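The paddle is held upright and symmetric, with the hub at (253,215) and the vanes at (212,175) and (295,175). Moving over the column.

Emit:
apply_moves([
  [0.1,-0.0123,0.0044,0,0,0,0],
  [0.1,-0.0253,0.0088,0,0,0,0],
  [0.1,-0.0253,0.0088,0,0,0,0],
  [0.1,-0.0253,0.0088,0,0,0,0],
  [0.1,-0.0253,0.0088,0,0,0,0],
  [0.1,-0.0253,0.0088,0,0,0,0],
  [0.1,-0.0253,0.0088,0,0,0,0],
  [0.1,-0.0253,0.0088,0,0,0,0],
  [0.1,-0.0253,0.0088,0,0,0,0],
  [0.1,-0.0253,0.0088,0,0,0,0],
  [0.1,-0.0133,0.0048,0,0,0,0],
  [0.1,0,0,0,0,0,0],
  [0.1,0,0,0,0,0,0],
  [0.1,0,0,0,0,0,0],
  [0.1,0,0,0,0,0,0],
])

```text
time_s: 17.5
tcp_pos: [0.5825, 0.0499, 0.2506]
eef_rot: [180.0, -0.0, -119.6]
contact_force: [0.1, -0.7, -1.1]
gripper_width: 0.016
gripper_force: 40.0
```

Run:
```python
from h import *
s=get_state();tp=s['tcp_pos'];print(tp,s['eef_rot'],s['contact_force'],s['gripper_width'])
f,P,K,T=cap('wrist')
f2,P2,K2,T2=cap('scene')
# vane angle in the held paddle from depth
z=P[...,2];v,u=np.mgrid[:384,:512]
a=np.radians(s['eef_rot'][2]);R=np.array([[np.cos(a),np.sin(a)],[np.sin(a),-np.cos(a)]])
m=(z>.165)&(z<.226)&(v<238)&(np.hypot(P[...,0]-tp[0],P[...,1]-tp[1])<.055)
q=(P[m][:,:2]-tp[:2])@R; r=np.hypot(*q.T);k=r>.018;th=np.arctan2(q[:,1],q[:,0])
print(k.sum(),np.degrees(np.angle(np.mean(np.exp(4j*th[k]))))/4)
for lo,hi in((0,90),(-90,0),(90,180),(-180,-90)):
    kk=k&(np.degrees(th)>lo)&(np.degrees(th)<hi)
    if kk.any():print(lo,kk.sum(),np.degrees(th[kk]).mean(),q[kk].mean(0))
h=(z>.222)&(z<.236)&(v<238)&(np.hypot(P[...,0]-tp[0],P[...,1]-tp[1])<.025);print(h.sum())
c=cv2.resize(f[140:280,160:350],(760,560));d=cv2.resize(f2[140:280,160:310],(600,560))
save(cv2.resize(np.hstack([c,d]),(800,330)),'w7')
```

```text
[0.58252341 0.04988522 0.25060259] [ 1.79995833e+02 -1.01658689e-02 -1.19559531e+02] [ 0.05795171 -0.73248253 -1.1352728 ] 0.016003634303148436
1586 44.8546277580022
0 787 44.124174088391236 [0.02508638 0.02427424]
-90 799 -44.428563351253004 [ 0.02500571 -0.02443422]
567
```

View pics/w7.png

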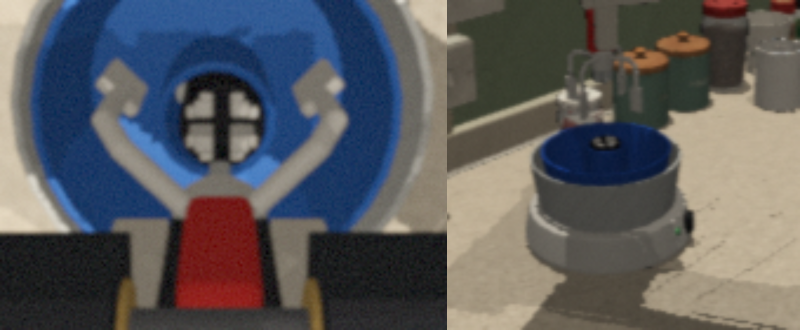

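Both views show the slot arms aligned with the tool axes (slot at (222,122), hub at (221,180)) and the vanes symmetric about them. I'll check the lateral offset once more before insertion.

Run:
```python
from h import *
B=[];D=[]
for i in range(3):
    s=get_state();tp=s['tcp_pos'];f,P,K,T=cap('wrist')
    a=np.radians(s['eef_rot'][2]);R=np.array([[np.cos(a),np.sin(a)],[np.sin(a),-np.cos(a)]])
    z=P[...,2];g=f.min(2);v,u=np.mgrid[:384,:512]
    hsv=cv2.cvtColor(f,cv2.COLOR_RGB2HSV)
    m=(z>.115)&(z<.125)&(np.hypot(P[...,0]-.5826,P[...,1]-.0506)<.0155)&(g>70)&(hsv[...,1]<70)
    n,l,st,_=cv2.connectedComponentsWithStats(m.astype(np.uint8),connectivity=4)
    for i in range(1,n):
        if st[i,4]>25:
            q=(np.array([ray(x,y,K,T,.12)[:2] for x,y in zip(u[l==i],v[l==i])])-tp[:2])@R
            print(st[i,4],np.round(q.min(0)*1000,1),np.round(q.max(0)*1000,1),np.round(q.mean(0)*1000,2))
    print(tp)
    # paddle foot tips
    for sg in (1,-1):
        Q=(P[...,:2]-tp[:2])@R
        k=(z>.16)&(z<.19)&(np.hypot(Q[...,0],Q[...,1])<.056)&(Q[...,1]*sg>.02)&(v<238)
        print(k.sum(),np.round(Q[k].mean(0)*1000,2),np.round(Q[k].min(0)*1000,1),np.round(Q[k].max(0)*1000,1))
```

```text
91 [  2.7 -12.5] [12.  -3.5] [ 6.49 -7.13]
102 [1.7 4.6] [12.  14.6] [6.53 8.84]
106 [-15.5 -12.7] [-3.9 -2.6] [-8.68 -7.2 ]
111 [-14.5   4.7] [-3.9 14.7] [-8.46  8.9 ]
[0.58263582 0.04977315 0.25070913]
188 [29.53 27.81] [24.4 22.9] [33.9 34.5]
196 [ 29.69 -28.2 ] [ 24.2 -34.4] [ 34.2 -23.3]
97 [  2.7 -12.5] [12.  -2.6] [ 6.63 -7.23]
101 [1.7 4.6] [12.  14.6] [6.51 8.85]
105 [-15.5 -12.7] [-3.9 -2.7] [-8.69 -7.13]
109 [-14.5   4.7] [-3.9 14.7] [-8.45  8.79]
[0.58267    0.04982731 0.25069167]
198 [29.47 27.8 ] [22.3 22.8] [34.1 34.6]
202 [ 29.66 -28.27] [ 22.3 -34.5] [ 34.1 -23.2]
95 [  2.7 -12.5] [12.  -2.6] [ 6.69 -7.23]
102 [2.7 4.6] [12.  14.6] [6.65 8.77]
105 [-14.5   4.7] [-3.  14.7] [-8.33  8.73]
106 [-15.5 -12.7] [-3.9 -2.6] [-8.68 -7.07]
[0.58270416 0.04990988 0.25067521]
193 [29.47 27.92] [23.  22.9] [34.1 34.6]
200 [ 29.67 -28.35] [ 22.3 -34.5] [ 34.2 -23.1]
```

Emit:
apply_moves([
  [0.1,-0.0012,0.0009,0.01,0,0,0],
  [0.1,0,0,0.015,0,0,0],
  [0.1,0,0,0.015,0,0,0],
  [0.1,0,0,0.015,0,0,0],
  [0.1,0,0,0.008,0,0,0],
  [0.1,0,0,0.004,0,0,0],
  [0.1,0,0,0.002,0,0,0],
  [0.1,0,0,0.002,0,0,0],
  [0.1,0,0,0.002,0,0,0],
  [0.1,0,0,0.001,0,0,0],
  [0.1,0,0,0,0,0,0],
  [0.1,0,0,0,0,0,0],
])

```text
time_s: 18.75
tcp_pos: [0.5825, 0.0519, 0.1768]
eef_rot: [-180.0, -0.0, -119.5]
contact_force: [0.5, -3.1, -1.1]
gripper_width: 0.0158
gripper_force: 40.0
```

Emit:
apply_moves([
  [0.1,0.0006,0,0.002,0,0,0],
  [0.1,0,0,0.002,0,0,0],
  [0.1,0,0,0.002,0,0,0],
  [0.1,0,0,0,0,0,0],
  [0.1,0,0,0,0,0,0],
])

```text
time_s: 19.17
tcp_pos: [0.5822, 0.0517, 0.1702]
eef_rot: [180.0, -0.0, -119.5]
contact_force: [-0.1, -0.5, -2.0]
gripper_width: 0.0156
gripper_force: 40.0
```

Emit:
apply_moves([
  [0.1,0,0,0.002,0,0,0],
  [0.1,0,0,0.002,0,0,0],
  [0.1,0,0,0.002,0,0,0],
  [0.1,0,0,0.002,0,0,0],
  [0.1,0,0,0,0,0,0],
  [0.1,0,0,0,0,0,0],
])

```text
time_s: 19.67
tcp_pos: [0.5824, 0.0516, 0.1627]
eef_rot: [-180.0, 0.0, -119.5]
contact_force: [-0.8, -1.0, 2.6]
gripper_width: 0.0155
gripper_force: 40.0
```

Emit:
apply_moves([
  [0.1,0,0,0.002,0,0,0],
  [0.1,0,0,0.002,0,0,0],
  [0.1,0,0,0.002,0,0,0],
  [0.1,0,0,0,0,0,0],
  [0.1,0,0,0,0,0,0],
])

```text
time_s: 20.08
tcp_pos: [0.5825, 0.0516, 0.1571]
eef_rot: [-180.0, 0.0, -119.5]
contact_force: [-2.8, -0.2, 7.3]
gripper_width: 0.016
gripper_force: 40.0
```

Emit:
apply_moves([
  [0.1,0,0,0.001,0,0,0],
  [0.1,0,0,0.001,0,0,0],
  [0.1,0,0,0,0,0,0],
  [0.1,0,0,0,0,0,0],
  [0.1,0,0,0,0,0,0],
])

```text
time_s: 20.5
tcp_pos: [0.5827, 0.0516, 0.1563]
eef_rot: [-179.9, 0.0, -119.5]
contact_force: [-6.0, 0.1, 14.5]
gripper_width: 0.016
gripper_force: 40.0
```

Emit:
apply_moves([
  [0.1,0,0,0,0,0,0],
  [0.1,0,0,0,0,0,0],
  [0.1,0,0,0,0,0,0],
  [0.1,0,0,0,0,0,0],
  [0.1,0,0,0,0,0,0],
  [0.1,0,0,0,0,0,0],
])

```text
time_s: 21.0
tcp_pos: [0.5827, 0.0516, 0.1563]
eef_rot: [-179.9, 0.0, -119.5]
contact_force: [-4.5, 0.2, 15.1]
gripper_width: 0.0157
gripper_force: 40.0
```

Run:
```python
from h import *
f,P,K,T=cap('wrist');s=get_state();tp=s['tcp_pos'];print(tp,s['eef_rot'],s['contact_force'])
hsv=cv2.cvtColor(f,cv2.COLOR_RGB2HSV);v,u=np.mgrid[:384,:512];z=P[...,2]
blue=(hsv[...,0]>105)&(hsv[...,0]<130)&(hsv[...,1]>100)&(v<238)
d=np.hypot(P[...,0]-.583,P[...,1]-.0505);r=blue&(d>.068)&(d<.078)&(z>.1);print('bowl rim z',np.median(z[r]),r.sum())
a=(~blue)&(d>.02)&(d<.05)&(z<.16)&(z>.06)&(v<238)&(hsv[...,1]<80);print('arm top z',np.nanpercentile(z[a],[50,90,98]),a.sum())
```

```text
[0.58267937 0.0516165  0.15627939] [-1.79916872e+02  4.75527599e-02 -1.19462465e+02] [-4.76979506 -1.0069656  14.32573306]
bowl rim z 0.11182948883518126 3895
arm top z [0.12317174 0.12970757 0.14653983] 1672
```

```bash
python3 -c "from plant import close_job; print(close_job())"
```

```text
the job is handed in; nothing more can be done
None
```

The job is handed in: by my last readings the blue bowl sits flat in the steel bowl and the paddle is meshed and pressed to the column's stop at about 15 N. The arm still holds the red grip, about 21 s were used, and I did not touch or re-check the jam jar, spice jar and mug.

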